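# Pin the foot-control linkage and hold its cover for the screws

## Task

The bench motor's foot control is open for service: take the headed clevis pin from the bur block and push it down through the fork and the lever's eye until its head sits flush on the fork, then let it go. Then lift the cover plate by its handle and hold it level about 10 mm above the open housing, its four screw holes lined up over the four threaded holes (narrow hole pair at the treadle end), so that I can start the screws; finish while still holding it there, not touching the housing, and leave the other things on the bench where they are.

Things in the scene. Friction and masses are not known exactly. Their poses are not given: they have to be found in the camera images.
- housing: Opened foot control, fixed on the bench: grey open-topped pan 150 (x) x 120 (y) mm with 6 mm walls, a black rubber treadle sticking out 60 mm at its -x end. Origin on the bench under the pan's centre, z up. The rim with its black gasket is 52 mm above the bench. Inside (138 x 108 mm clear, corner bosses apart) a steel rod from the -x wall ends in a fork at the centre; nothing but the walls and bosses stands higher than the fork's top.
- fork_hole (a point): Centre of the round hole in the fork, on the top face of its upper tine, 34 mm above the bench; axes as the housing. Vertical hole 11.5 mm across through two 24 x 24 x 6 mm tines; between them the 12 mm eye of a brass lever, which may stand up to 1 mm off centre and turns stiffly (about half a newton at the eye), so the pin's tapered nose brings it into line. The pin's foot then ends 8 mm above the bench.
- thread_fl (a point): Threaded hole (6 mm, in a brass-topped boss) at the treadle end, +y side, at housing x -62, y +36 mm; point on the hole's axis at rim height. Its mate on the -y side is at y -36.
- thread_br (a point): Threaded hole at the end away from the treadle, -y side, at housing x +62, y -47 mm; point on the hole's axis at rim height. Its mate on the +y side is at y +47.
- pin_head (a point): Centre of the clevis pin's steel head, 16 mm across and 12 mm high; z along the pin, up. Below the head a 10 mm shank 26 mm long, its last 3.5 mm tapered. 40 g. It stands upright, loose, in a 12 mm hole of the bur block, the head resting on the block's top. Seated in the fork this point is 6 mm above fork_hole.
- bur_block: Fixed blue block 44 (x) x 110 (y) x 32 mm high. Origin under it, on the bench; the pin's hole is at x 0, y +27 mm. Four dark screws (heads 5 mm high) stand at y -18 to -34 mm and four burs 24 mm high at y -48 mm.
- cover_grip (a point): Centre of the black handle bar on the cover plate, 39 mm above the plate's underside; axes as the plate. The bar runs along x, 86 mm long, 14 mm wide (y), 12 mm high, on two posts (62 mm free between them), 28 mm clear above the plate. The grey plate is 150 (x) x 120 (y) x 5 mm, 0.2 to 0.4 kg, and lies flat on the bench, balanced about the handle's centre.
- hole_fl (a point): Screw hole (8 mm) of the cover that belongs over thread_fl, at plate x -62, y +36 mm from the plate's centre; point on the underside.
- hole_br (a point): Screw hole (8 mm) of the cover that belongs over thread_br, at plate x +62, y -47 mm; point on the underside.
- mixing_bowl_g: Dark green rubber mixing bowl, 130 mm across, 93 mm high, behind the work; origin under it. Leave it.
- bite_articulator: Articulator with mounted plaster models, 114 x 76 x 89 mm, behind the work; origin under it. Leave it.
- blue_lid_jar: Jar with a blue lid, 54 mm across, 62 mm high, behind the work; origin under it. Leave it.
- lube_jar: Small cream jar with a blue lid, 45 x 67 x 63 mm, at the left; origin under it. Leave it.
- screwdriver: Screwdriver lying at the left, 170 mm long; origin under it. Leave it.

How it is judged:
By the outcome, as a careful person would: the job done as asked, in the order asked, and still so for the second after the job is handed in, while the arm keeps its last pose, push and grip.
It also fails if it takes over 51 s, if anything falls off the work surface, if the arm or the gripper's body presses on something with over 40 N, if the wrist force passes 120 N, or if a joint passes its speed limit or range.

## Robot

A 6-joint arm with a two-finger parallel gripper is mounted at the origin on a cart in front of the work surface, level with it; the furniture and walls round the work are solid. World frame = base frame: x ahead of the robot, y to its left, z up, the work surface at z = 0. Lengths are in mm, angles in rad, forces in N, time in s.
With the tool pointing down it reaches from about 275 to 825 mm from the base axis. Payload 4.9 kg.
Tool frame: the origin (TCP) lies on the centre line of the jaws, within the pads' length; the fingertips stand 22 mm ahead of it and the grasp point (between the pads) lies 3 mm ahead of it (tip_extent is the distance from the TCP to the fingertips, in mm); z points along the fingers, y is the direction in which the jaws open and shut (so a half turn about z gives the same grasp; the last joint's range is limited). The gripper opens to 85 mm and grips with 20 to 120 N. Pads are 22 mm wide; open, the fingers measure 114 mm over their backs; the gripper's body (76 mm by 85 mm) begins 54 mm behind the grasp point. The pads swing forward as they close: fully open they stand 13 mm farther back than shut.
Start: joints at [1.142, 0.326, -0.193, 1.052, 0, 1.437], TCP at [159.796, 526.293, 253.281] pointing down, gripper open.
Joint ranges: [-2.65, 2.65], [-0.97, 1.79], [-1.3, 1.35], [-1.93, 2.1], [-1.47, 1.37], [-3.14, 3.14]. Speed limits (rad/s): [2.57, 2.57, 3.14, 3.14, 3.14, 3.14].

## Interface

Orientations are given as a unit quaternion [x, y, z, w].
In Python, from cell import sense, get_image, close_job, tip_extent gives the robot as it stands.
- The arm moves only by the shell command python3 -m inch 'ROWS'. ROWS is JSON, a list of rows, each a list of 7 numbers: the shift along the world's x, y, z in m, then the turn, a rotation vector about the world's x, y, z in degrees, then the gripper command: -1 is shut, 1 is fully open, values between are in proportion. A call has 1 to 12 rows; each row is the pose to reach, as a shift and turn from the pose measured when the call began; what a row does not reach only later rows make up. A row lasts 1/8 s, in which the tool goes at most 62.5 mm and 10.7 degrees, less where a joint would pass 70% of its speed; a pose out of reach is approached as far as the arm can. A call with a gripper value outside its range is refused whole. The fingers move at their own pace and stop on an object; the grip force is fixed at half the most. Time passes only in rows, so rows that repeat a pose let the fingers close. It gives the time, the measured TCP pose, the force and the opening at its end, in the units of the state.
- sense(): the state, without advancing time (a new reading comes with each control period).
- get_image(name): name is "scene" or "top"; returns a dict with "pixels" (420x560x3 uint8, red, green, blue), "fx", "fy", "cx", "cy" (pixels), "distortion" ([k1, k2, p1, p2, k3] as OpenCV has them; the pictures are not rectified), "rvec" (rotation vector, rad) and "tvec" (3), from world to camera coordinates, as OpenCV has them. Camera axes: x right, y down, z forward; pixel columns grow to the right and rows downward; lengths in mm; the calibration is good to about 2 mm. A picture is of the moment at which its call begins. There is no depth.
- close_job(): hands the job in, once; it reports no verdict.
The state is a dict: "time_s": time; "joint_pos": joint angles; "dq": joint speeds; "effort": joint torques, N m; "tcp_pos": TCP position; "eef_rot": TCP orientation; "wrist_force": force on the tool from outside, world axes, zero at the start; "moment": the same for the moment, N m; "grip_width": finger opening in mm.
Only numpy, scipy, OpenCV 4.12 (cv2) and the standard library are available. Lean on these libraries where they do the work, as an engineer would, in place of code of your own. Each camera call takes 0.05 s, during which the arm holds its last target. There are 200 camera calls.

## Working session

There is one attempt and no reset: what is moved stays moved. The work goes in short steps, Python scripts to look and compute and a shell command to move; the robot and the scene stay as the last step left them, time stands still between calls to the robot, and variables do not carry over. Pictures are saved under pics/ and viewed, about 8 in all and at most 12, crops included, and the job is handed in when it is done.

```bash
mkdir -p pics; python3 - <<'E'
from cell import *
import cv2,json
for n in("scene","top"):
    d=get_image(n);cv2.imwrite(f"pics/{n}0.png",d["pixels"][:,:,::-1])
    print({k:(v if not hasattr(v,'tolist') else v.tolist()) for k,v in d.items() if k!="pixels"})
print(sense(),tip_extent)
E
```

```text
{'fx': 393.60963729504016, 'fy': 393.60963729504016, 'cx': 284.9872340694548, 'cy': 212.82782024584083, 'distortion': [-0.012076020567744044, 0.0, 0.0, 0.0, 0.0], 'rvec': [2.3211442640802282, -0.6338674392665428, 0.2493245495542434], 'tvec': [-458.0614122526244, 292.4351479756574, 985.9567976210782]}
{'fx': 412.53988047795673, 'fy': 412.53988047795673, 'cx': 279.2888116265977, 'cy': 212.9751079065602, 'distortion': [-0.010776888712392393, 0.0, 0.0, 0.0, 0.0], 'rvec': [2.106871942265425, -2.1280558767012714, 0.2233334992352626], 'tvec': [30.578426736287987, 562.850401740682, 1359.596284205178]}
{'time_s': 0.1, 'joint_pos': array([ 1.14183068e+00,  3.26905955e-01, -1.93464613e-01,  1.05197889e+00,
        1.06134933e-05,  1.43658344e+00]), 'dq': array([ 0.0004297 , -0.00082803,  0.00258004, -0.00166784,  0.00023406,
        0.00103247]), 'effort': array([ 9.32626099e-04, -4.44237757e+01,  2.63038355e+01,  7.90454942e-03,
       -1.14969780e-04, -4.74998387e-07]), 'tcp_pos': array([159.57261914, 525.8518488 , 252.56770309]), 'eef_rot': array([ 1.46843419e-01,  9.89159445e-01, -7.44505496e-04, -2.20891739e-04]), 'wrist_force': array([-0.414698  ,  0.01582469,  0.30101922]), 'moment': array([-0.01104713,  0.02220709, -0.04802815]), 'grip_width': 85.59396969817993} 22.0
```

View pics/scene0.png

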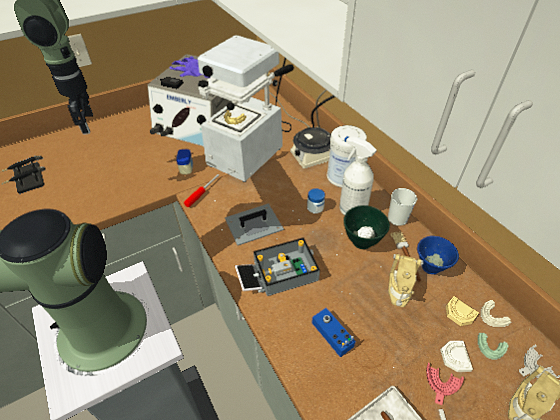

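View pics/top0.png

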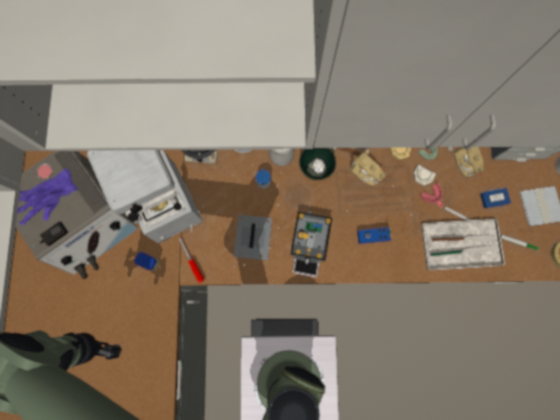

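```bash
python3 - <<'E'
import cv2
s=cv2.imread("pics/scene0.png");t=cv2.imread("pics/top0.png")
cv2.imwrite("pics/s1.png",cv2.resize(s[195:362,215:365],None,fx=3.59*1.333/1.333,fy=3.59,interpolation=cv2.INTER_CUBIC) if 0 else cv2.resize(s[198:298,225:325],(600,600),interpolation=cv2.INTER_CUBIC))
cv2.imwrite("pics/t1.png",cv2.resize(t[205:285,230:400],(850,400),interpolation=cv2.INTER_CUBIC)[:,:800])
E
```

```text
(no output)
```

View pics/s1.png

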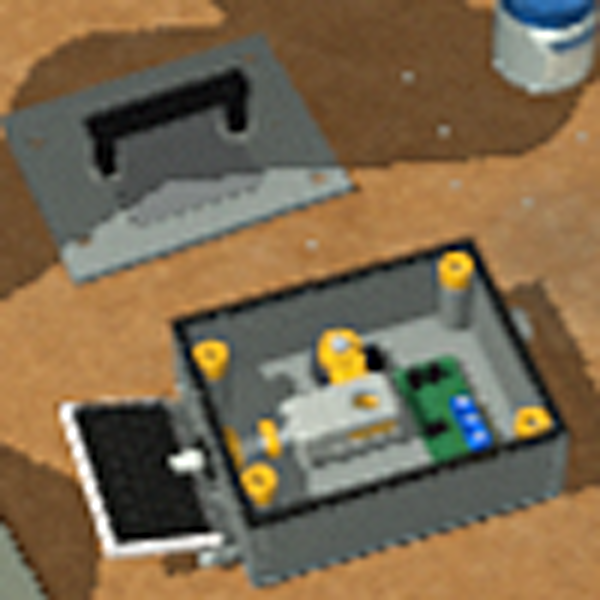

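View pics/t1.png

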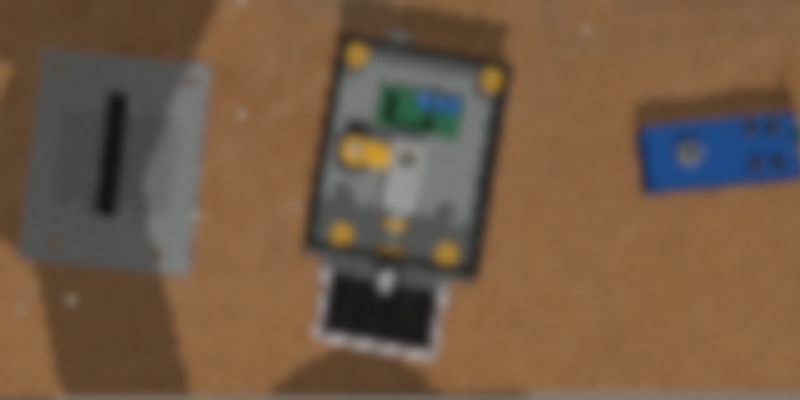

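```bash
cat > h.py <<'E'
import cv2,numpy as np
from cell import *
def cam(n):
    d=get_image(n);d["K"]=np.array([[d["fx"],0,d["cx"]],[0,d["fy"],d["cy"]],[0,0,1.]]);d["D"]=np.array(d["distortion"])
    d["r"]=np.array(d["rvec"],float);d["t"]=np.array(d["tvec"],float);d["n"]=n;return d
def ray(d,p,z):
    u=cv2.undistortPoints(np.array(p,float).reshape(-1,1,2),d["K"],d["D"])[:,0]
    R=cv2.Rodrigues(d["r"])[0];c=-R.T@d["t"];v=np.c_[u,np.ones(len(u))]@R
    return (c+v*((z-c[2])/v[:,2])[:,None])
def proj(d,P): return cv2.projectPoints(np.array(P,float).reshape(-1,1,3),d["r"],d["t"],d["K"],d["D"])[0][:,0]
def full(d,p,o,k): return (np.array(p,float)+.5)/k-.5+np.array(o)
def cen(w,p,r):
    "weighted centroid of score map w within r of p"
    y,x=np.indices(w.shape);m=np.clip(w,0,None)*((x-p[0])**2+(y-p[1])**2<=r*r)
    return np.array([(m*x).sum(),(m*y).sum()])/m.sum()
def fit(A,B):
    "2D rigid fit A->B: yaw, t, residuals"
    A=np.array(A,float);B=np.array(B,float);a=A-A.mean(0);b=B-B.mean(0)
    th=np.arctan2((a[:,0]*b[:,1]-a[:,1]*b[:,0]).sum(),(a*b).sum());R=np.array([[np.cos(th),-np.sin(th)],[np.sin(th),np.cos(th)]])
    t=B.mean(0)-R@A.mean(0);return th,t,B-(A@R.T+t)
E
python3 - <<'E'
from h import *
np.set_printoptions(precision=1,suppress=True)
S=cam("scene");T=cam("top")
b=[(-62,36),(-62,-36),(62,-47),(62,47)];c=[(-75,60),(-75,-60),(75,-60),(75,60)]
seeds={"scene":dict(o=(225,198),k=6,b=[(211,358),(260,482),(531,420),(456,268)],h=[(38,140),(85,239),(318,178),(247,58)],c=[(0,118),(75,281),(357,187),(262,33)],rim=[(172,320),(250,522),(570,433),(470,240)],f=(366,399)),
"top":dict(o=(230,205),k=5,b=[(341,233),(446,253),(490,79),(356,54)],h=[(55,243),(160,252),(190,80),(58,67)],c=[(20,258),(188,275),(210,65),(42,50)],rim=[(305,250),(476,277),(511,66),(340,35)],f=(406,158))}
for d in(S,T):
    s=seeds[d["n"]];I=d["pixels"].astype(float);Y=np.minimum(I[...,0],I[...,1])-I[...,2]
    F=lambda k:np.array([full(d,p,s["o"],s["k"]) for p in s[k]])
    raw=F("b");B=np.array([cen(np.where(Y>60,Y,0),p,4) for p in raw])
    print(d["n"],"boss raw-cen",(raw-B).ravel())
    th,t,e=fit(b,ray(d,B,52)[:,:2]);print(" housing boss",np.degrees(th),t,e.ravel())
    th,t,e=fit(c,ray(d,F("rim"),52)[:,:2]);print(" housing rim",np.degrees(th),t,e.ravel())
    print(" fork hole",ray(d,[full(d,s["f"],s["o"],s["k"])],34)[0])
    RB=I[...,0]-I[...,2];raw=F("h");H=np.array([cen(RB-np.median(RB[int(p[1])-4:int(p[1])+5,int(p[0])-4:int(p[0])+5])-8,p,2.5) for p in raw])
    for nm,P in(("raw",raw),("cen",H)):
        th,t,e=fit(b,ray(d,P,5)[:,:2]);print(" plate holes",nm,np.degrees(th),t,e.ravel())
    th,t,e=fit(c,ray(d,F("c"),5)[:,:2]);print(" plate corners",np.degrees(th),t,e.ravel())
    # bur block: blue mask, pin head: grey within
    bl=((I[...,2]>I[...,0]+50)&(I[...,2]>80)).astype(np.uint8)
    n,L,st,ce=cv2.connectedComponentsWithStats(bl)
    p0=proj(d,ray(T,[[368,235]],32) if d is T else ray(S,[[333,332]],32))[0]
    i=min([j for j in range(1,n) if st[j,4]>60],key=lambda j:np.hypot(*(ce[j]-p0)));print(" block",st[i],ce[i])
    x,y,w,h=st[i,:4];hull=cv2.convexHull(np.argwhere(L==i)[:,::-1].astype(np.int32))
    m=np.zeros(bl.shape,np.uint8);cv2.fillPoly(m,[hull],1)
    g=((m==1)&(I[...,2]<I[...,0]+35)&(I.sum(2)>220)).astype(np.uint8)
    n,L,st,ce=cv2.connectedComponentsWithStats(g);print(" greys",[(st[j,4],ce[j]) for j in range(1,n) if st[j,4]>3])
    cv2.imwrite(f"pics/b_{d['n']}.png",cv2.resize(d["pixels"][y-6:y+h+6,x-6:x+w+6,::-1],None,fx=8,fy=8,interpolation=cv2.INTER_CUBIC));print(x-6,y-6)
a=cv2.imread("pics/b_scene.png");c2=cv2.imread("pics/b_top.png")
o=np.zeros((max(a.shape[0],c2.shape[0]),a.shape[1]+c2.shape[1],3),np.uint8);o[:a.shape[0],:a.shape[1]]=a;o[:c2.shape[0],a.shape[1]:]=c2
print(a.shape,c2.shape);cv2.imwrite("pics/b.png",o[:600,:800])
E
```

```text
scene boss raw-cen [-0.   0.2  0.1  0.  -0.1 -0.2  0.1 -0.1]
 housing boss -10.799266482179936 [483.6 -84.3] [ 0.3 -0.3  0.2  0.3  0.1  0.8 -0.7 -0.9]
 housing rim -11.380301884504135 [485.5 -82. ] [ 0.3 -1.4  2.7  2.4 -0.1  0.4 -2.9 -1.4]
 fork hole [485.1 -82.4  34. ]
 plate holes raw -6.360783663432634 [489.  120.4] [ 1.1  0.5  0.9 -0.4 -0.5  0.  -1.4 -0.1]
 plate holes cen -6.030288933045458 [488.8 119.6] [ 0.1  0.1  0.1 -0.4 -0.4  0.2  0.3  0.1]
 plate corners -6.196629174115734 [489.9 120.2] [ 0.1 -0.3 -0.6  0.7  1.  -1.1 -0.5  0.7]
 block [312 308  43  49 876] [332.5 331.8]
 greys [(np.int32(35), array([326.1, 318.9])), (np.int32(5), array([351.4, 337.2])), (np.int32(12), array([343.9, 342.9]))]
306 302
top boss raw-cen [-0.2 -0.1 -0.   0.  -0.4 -0.1  0.  -0. ]
 housing boss -11.114451636786963 [484.9 -83.8] [ 0.2 -0.4  0.2  0.1 -0.5 -0.3  0.1  0.6]
 housing rim -10.560314273954775 [483.8 -83.2] [-0.8 -1.4  1.8  1.6 -1.   0.2 -0.1 -0.4]
 fork hole [485.  -83.2  34. ]
 plate holes raw -5.464179722280173 [490.  118.8] [ 0.   0.6 -0.1 -1.1 -0.6  0.2  0.7  0.3]
 plate holes cen -6.127063919015818 [489.3 119.9] [-0.3 -0.6 -0.3  0.2 -0.3 -0.4  1.   0.7]
 plate corners -5.906433403011811 [489.2 119.4] [ 0.7 -1.3  0.1  1.  -0.2  0.1 -0.6  0.2]
 block [358 228  32  15 330] [373.5 235.1]
 greys [(np.int32(15), array([367.2, 234.9]))]
352 222
(488, 440, 3) (216, 352, 3)
```

View pics/b.png

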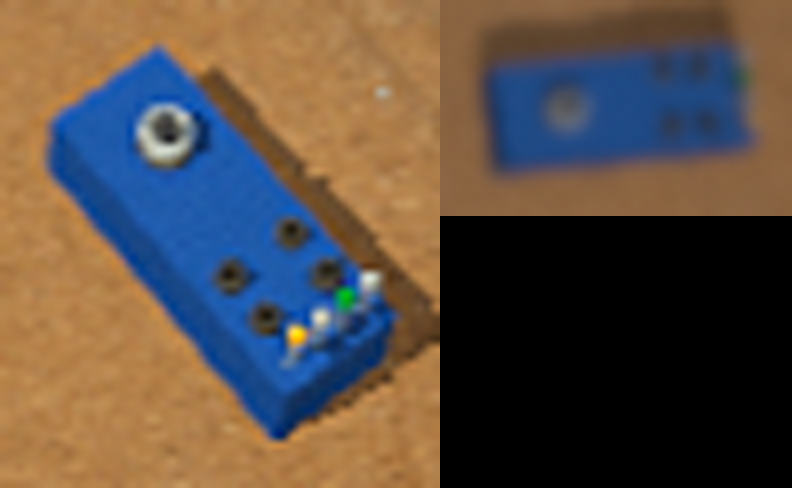

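```bash
python3 - <<'E'
from h import *
S=cam("scene");T=cam("top");np.set_printoptions(precision=1,suppress=True)
f=lambda p,o:full(0,p,o,8)
print(ray(S,[f((167,129),(306,302)),f((166,134),(306,302))],44),ray(S,[f((166,134),(306,302))],38), ray(T,[f((127,108),(352,222)),(367.2,234.9)],44))
# block top corners z32
print(ray(S,[f(p,(306,302)) for p in[(50,130),(158,47),(396,315),(277,400)]],32));print(ray(T,[f(p,(352,222)) for p in[(48,68),(55,172),(313,148),(300,45)]],32))
print(sense()["tcp_pos"])
E
```

```text
[[ 486.1 -276.6   44. ]
 [ 484.9 -277.8   44. ]] [[ 487.1 -275.5   38. ]] [[ 485.5 -277.2   44. ]
 [ 486.1 -276.4   44. ]]
[[ 459.2 -253.7   32. ]
 [ 504.3 -247.    32. ]
 [ 514.5 -356.3   32. ]
 [ 468.9 -359.4   32. ]]
[[ 505.2 -246.5   32. ]
 [ 459.8 -247.3   32. ]
 [ 469.1 -359.6   32. ]
 [ 514.2 -356.8   32. ]]
[159.7 526.1 253. ]
```

```bash
python3 -m inch '[[0.03,-0.05,0,0,0,2,1],[0.05,-0.11,0,0,0,4,1],[0.075,-0.17,0,0,0,6,1],[0.1,-0.23,0,0,0,6,1],[0.125,-0.285,0,0,0,6,1],[0.15,-0.34,0,0,0,6,1],[0.175,-0.4,0,0,0,6,1],[0.2,-0.455,0,0,0,6,1],[0.225,-0.51,0,0,0,6,1],[0.25,-0.57,0,0,0,6,1],[0.275,-0.625,0,0,0,6,1],[0.3,-0.68,0,0,0,6,1]]'
```

```text
time_s: 1.8
tcp_pos: [460.3, -156.1, 253.2]
eef_rot: [0.095, 0.995, -0.0, 0.0]
wrist_force: [1.2, 0.5, -0.6]
grip_width: 85.2
```

```bash
python3 -m inch '[[0.012,-0.06,-0.01,0,0,0,-0.06],[0.0255,-0.1208,-0.03,0,0,0,-0.06],[0.0255,-0.1208,-0.08,0,0,0,-0.06],[0.0255,-0.1208,-0.12,0,0,0,-0.06],[0.0255,-0.1208,-0.145,0,0,0,-0.06],[0.0255,-0.1208,-0.155,0,0,0,-0.06],[0.0255,-0.1208,-0.155,0,0,0,-0.06]]'
python3 - <<'E'
from h import *
d=cam("scene");p=proj(d,[[486,-277,60]])[0].astype(int)
cv2.imwrite("pics/g1.png",cv2.resize(d["pixels"][p[1]-45:p[1]+35,p[0]-45:p[0]+45,::-1],None,fx=6,fy=6,interpolation=cv2.INTER_CUBIC))
E
```

```text
time_s: 2.68
tcp_pos: [485.8, -276.8, 98.1]
eef_rot: [0.095, 0.995, -0.0, 0.0]
wrist_force: [-1.0, -0.5, 0.7]
grip_width: 40.3
```

View pics/g1.png

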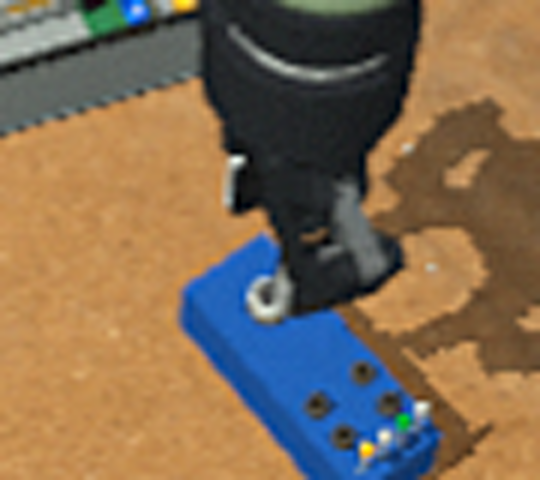

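The gripper stands above the block, with the pin head at crop (268,297) just below the fingertips and in line with them. I'll go down and grip the head with the tips.

```bash
python3 -m inch '[[0,0,-0.025,0,0,0,-0.06],[0,0,-0.036,0,0,0,-0.06],[0,0,-0.041,0,0,0,-0.06],[0,0,-0.041,0,0,0,-0.06],[0,0,-0.041,0,0,0,-1],[0,0,-0.041,0,0,0,-1],[0,0,-0.041,0,0,0,-1],[0,0,-0.041,0,0,0,-1],[0,0,-0.041,0,0,0,-1]]'
```

```text
time_s: 3.85
tcp_pos: [486.7, -277.5, 58.7]
eef_rot: [0.095, 0.995, -0.001, 0.001]
wrist_force: [-0.9, -0.1, 5.8]
grip_width: 11.8
```

```bash
python3 - <<'E'
from h import *
d=cam("scene");print(sense()["grip_width"],sense()["wrist_force"]);p=proj(d,[[486,-277,60]])[0].astype(int)
cv2.imwrite("pics/g2.png",cv2.resize(d["pixels"][p[1]-35:p[1]+35,p[0]-35:p[0]+45,::-1],None,fx=8,fy=8,interpolation=cv2.INTER_CUBIC))
E
```

```text
12.071567364852212 [-0.37066456  0.89163268  5.64726407]
```

View pics/g2.png

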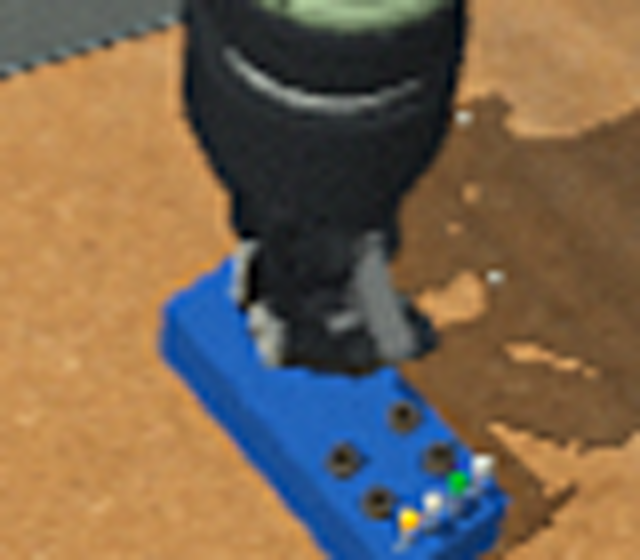

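```bash
python3 -m inch '[[0,0,0.005,0,0,0,-1],[0,0,0.02,0,0,0,-1],[0,0,0.05,0,0,0,-1],[0,0,0.08,0,0,0,-1],[0,0,0.08,0,0,0,-1],[0,0,0.08,0,0,0,-1]]'
python3 - <<'E'
from h import *
im=[]
for n in("scene","top"):
    d=cam(n);q=sense()["tcp_pos"];p=proj(d,[q])[0].astype(int)
    im.append(cv2.resize(d["pixels"][p[1]-25:p[1]+45,p[0]-35:p[0]+35,::-1],(480,480) if n=="scene" else (320,320),interpolation=cv2.INTER_CUBIC));print(p)
im[1]=cv2.copyMakeBorder(im[1],0,160,0,0,cv2.BORDER_CONSTANT);cv2.imwrite("pics/g3.png",np.hstack(im))
E
```

```text
time_s: 4.65
tcp_pos: [486.5, -277.3, 138.7]
eef_rot: [0.095, 0.995, -0.001, 0.001]
wrist_force: [0.2, -0.5, -0.6]
grip_width: 12.2
[329 297]
[373 230]
```

View pics/g3.png

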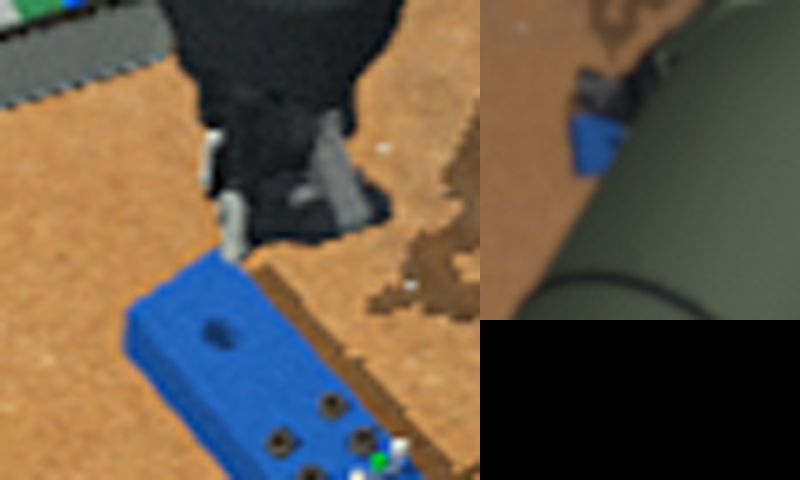

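```bash
python3 -m inch '[[0,0.05,0,0,0,0,-1],[-0.001,0.1,0,0,0,0,-1],[-0.001,0.15,0,0,0,0,-1],[-0.001,0.194,0,0,0,0,-1],[-0.001,0.194,0,0,0,0,-1],[-0.001,0.194,0,0,0,0,-1]]'
python3 - <<'E'
from h import *
q=sense()["tcp_pos"];im=[]
for n in("scene","top"):
    d=cam(n);p=proj(d,[q])[0].astype(int)
    o=p-[22,12];cv2.imwrite(f"pics/full_{n}.png",d["pixels"][:,:,::-1])
    a=cv2.resize(d["pixels"][o[1]:o[1]+50,o[0]:o[0]+40,::-1],(400,500),interpolation=cv2.INTER_CUBIC)
    P=[q+[0,0,z] for z in(0,-10,-22,-48)];print(n,o,((proj(d,P)-o+.5)*10-.5).round());im.append(a)
cv2.imwrite("pics/g4.png",np.hstack(im))
E
```

```text
time_s: 5.5
tcp_pos: [484.9, -83.2, 137.3]
eef_rot: [0.095, 0.995, -0.001, 0.0]
wrist_force: [-0.2, -0.2, -0.0]
grip_width: 12.1
scene [263 228] [[231. 131.]
 [231. 155.]
 [231. 184.]
 [231. 245.]]
top [291 219] [[228. 130.]
 [226. 135.]
 [223. 140.]
 [216. 152.]]
```

View pics/g4.png

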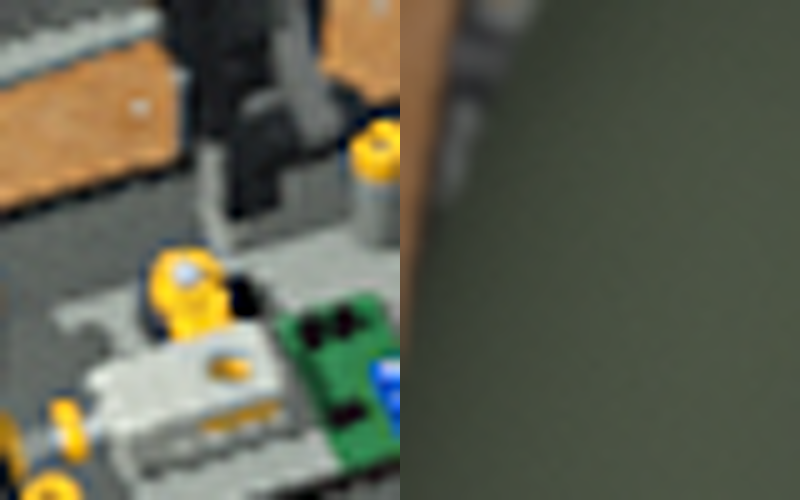

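```bash
python3 - <<'E'
from h import *
d=cam("scene");R=cv2.Rodrigues(d["r"])[0];c=-R.T@d["t"];print(c,R[2]);v=np.array([484.9,-83.2,110])-c;print(np.degrees(np.arctan2(v[1],v[0])), np.degrees(np.arctan2(-v[2],np.hypot(v[0],v[1]))))
print(sense()["joint_pos"])
E
```

```text
[ 161.74464996 -627.61235784  920.53830797] [ 0.34637009  0.58729241 -0.73151582]
59.307241119380514 52.00715760911453
[-3.21228945e-01  3.36172365e-01 -5.07003904e-01  7.26782450e-01
 -6.06717404e-04 -1.28791057e-01]
```

```bash
python3 -m inch '[[0,0,0,0,0,10,-1],[0,0,0,0,0,20,-1],[0,0,0,0,0,30,-1],[0,0,0,0,0,40,-1],[0,0,0,0,0,50,-1],[0,0,0,0,0,60,-1],[0,0,0,0,0,70,-1],[0,0,0,0,0,70,-1],[0,0,0,0,0,70,-1]]'
python3 - <<'E'
from h import *
q=sense()["tcp_pos"];d=cam("scene");p=proj(d,[q])[0].astype(int);o=p-[22,12]
cv2.imwrite("pics/full5.png",d["pixels"][:,:,::-1])
cv2.imwrite("pics/g5.png",cv2.resize(d["pixels"][o[1]:o[1]+50,o[0]:o[0]+50,::-1],(600,600),interpolation=cv2.INTER_CUBIC))
print(o,((proj(d,[q+[0,0,z] for z in(0,-10,-22,-48)])-o+.5)*12-.5).round(),((proj(d,[[484.4,-83.8,34],[485,-82.8,34]])-o+.5)*12-.5).round())
E
```

```text
time_s: 6.78
tcp_pos: [485.0, -84.6, 137.5]
eef_rot: [-0.491, 0.871, -0.0, 0.0]
wrist_force: [-0.1, -1.1, -0.9]
grip_width: 11.7
[264 228] [[270. 161.]
 [270. 190.]
 [270. 225.]
 [269. 298.]] [[265. 444.]
 [265. 440.]]
```

View pics/g5.png

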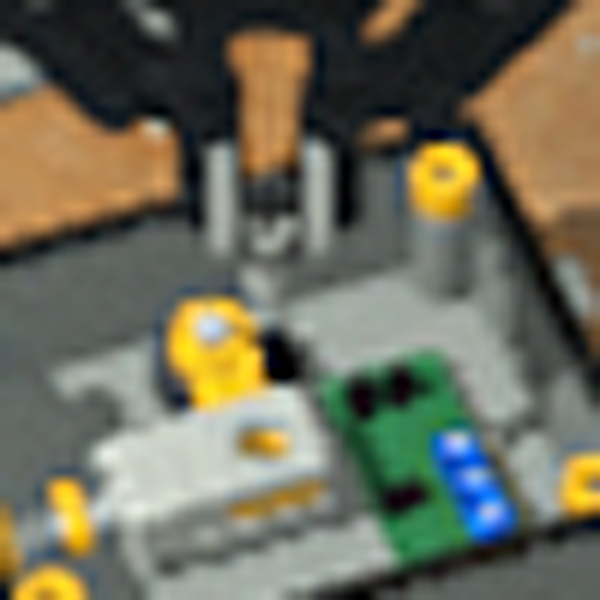

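The pin hangs between the two grey pads. Its head is at crop (270,215), its shank goes down to about (263,305), and the fork hole is at (265,440). I'll work out the shank axis numerically against the picture taken without the arm.

```bash
python3 - <<'E'
import cv2,numpy as np
from h import *
a=cv2.imread("pics/full5.png").astype(int).sum(2)//3;b=cv2.imread("pics/scene0.png").astype(int).sum(2)//3
print("cols 280..295")
for y in range(240,258): print(y,a[y,280:296],"|",b[y,280:296])
d=cam("scene")
print(proj(d,[[485,-84.6,z] for z in(115.5,107,98,89.5)]).round(1))
E
```

```text
cols 280..295
240 [ 38 102 147  97  90 136 138 136  91 137 168  83  20  30  43  40] | [117 119 119 120 120 125 130 126 130 137 124 105  89  67  46  35]
241 [ 20 122 173 113  91 136 118  94  57 129 181 113  12  20  58  67] | [113 118 124 128 123 129 113  90  81  75  57  35  28   9  48  57]
242 [ 14 120 176 109  56  98  89  61  25 114 173 114  12  25  77  95] | [126 130 121 104  86  75  52  38  26  13  36  53  62  73  85  88]
243 [ 28 122 173 111  54  71  56  69  48 120 176 115   9  31  75  98] | [102  87  63  51  34  16  32  59  67  65  78  82  87  89  88  90]
244 [ 32 122 173 118  45  52  44  53  42 118 176 115  11  27  75  99] | [39 30 11 36 47 59 77 90 88 85 86 89 88 91 88 86]
245 [ 20 121 174 123  53  47  35  45  37 118 175 113   8  22  74  97] | [45 54 64 79 78 89 91 90 90 91 91 88 83 88 88 88]
246 [ 22 117 171 125  93 106  75 139 122 117 174 111  19  45  83  95] | [86 88 92 93 88 89 93 85 86 91 90 90 86 88 86 90]
247 [ 73 129 171 118  92 126 129 156 110 117 164 121  75  87  95  95] | [92 88 88 92 92 88 87 91 88 88 87 88 89 89 91 87]
248 [ 90 124 156 108  79 143 161 125  62 106 1
[... 646 characters left out ...]
64 168 168 166 163] | [160 160 162 148  95  94 111 132 146 150 152 156 162 159 156 155]
254 [204 210 194 165 168 171 152 135 152 170 167 166 170 165 163 164] | [198 199 187 162 157 154 159 153 152 164 159 157 158 158 158 156]
255 [206 219 185 142 131 123  78  84 148 180 167 164 165 166 165 166] | [198 209 176 136 128 118  85  84 138 169 159 157 160 158 156 158]
256 [181 168 165 164 129  69  10  19  88 121 151 167 164 163 162 163] | [174 160 154 159 123  65  12  12  81 116 142 160 155 155 155 157]
257 [168 158 160 153 166 146  14   0  35  76 143 173 169 169 173 174] | [162 153 155 152 159 138  16   1  31  77 135 164 161 159 163 166]
[[286.  246.3]
 [286.  248.3]
 [286.  250.4]
 [286.  252.4]]
```

```bash
python3 -m inch '[[0.0003,0.0008,-0.025,0,0,0,-1],[0.0003,0.0008,-0.048,0,0,0,-1],[0.0003,0.0008,-0.052,0,0,0,-1],[0.0003,0.0008,-0.055,0,0,0,-1],[0.0003,0.0008,-0.058,0,0,0,-1],[0.0003,0.0008,-0.06,0,0,0,-1],[0.0003,0.0008,-0.06,0,0,0,-1]]'
```

```text
time_s: 7.75
tcp_pos: [485.4, -83.4, 77.6]
eef_rot: [-0.491, 0.871, -0.0, 0.001]
wrist_force: [-0.6, 1.8, 0.0]
grip_width: 12.3
```

```bash
python3 -m inch '[[0,0,-0.003,0,0,0,-1],[0,0,-0.006,0,0,0,-1],[0,0,-0.009,0,0,0,-1],[0,0,-0.012,0,0,0,-1],[0,0,-0.012,0,0,0,-1]]'
```

```text
time_s: 8.38
tcp_pos: [485.3, -83.3, 65.2]
eef_rot: [-0.491, 0.871, 0.0, 0.001]
wrist_force: [-0.2, 2.1, -1.9]
grip_width: 12.4
```

```bash
python3 -m inch '[[0,0,-0.002,0,0,0,-1],[0,0,-0.0035,0,0,0,-1],[0,0,-0.0042,0,0,0,-1],[0,0,-0.0042,0,0,0,-1]]'
```

```text
time_s: 8.88
tcp_pos: [485.3, -83.2, 61.0]
eef_rot: [-0.491, 0.871, 0.0, 0.001]
wrist_force: [0.2, 3.7, 0.1]
grip_width: 12.0
```

```bash
python3 -m inch '[[0,0,0,0,0,0,0],[0,0,0,0,0,0,0],[0,0,0,0,0,0,0],[0,0,0.03,0,0,0,0],[0,0,0.05,0,0,0,-0.5],[0,0,0.05,0,0,0,-1],[0,0,0.05,0,0,0,-1],[0,0,0.05,0,0,0,-1]]'
python3 - <<'E'
from h import *
d=cam("scene");p=proj(d,[[485,-83,46]])[0];o=p.round().astype(int)-[20,25]
cv2.imwrite("pics/full6.png",d["pixels"][:,:,::-1])
cv2.imwrite("pics/g6.png",cv2.resize(d["pixels"][o[1]:o[1]+40,o[0]:o[0]+40,::-1],(600,600),interpolation=cv2.INTER_CUBIC))
print(o,[((proj(d,[[484.7,-83.3,z]])[0]-o+.5)*15-.5).round() for z in (34,46,50)])
E
```

```text
time_s: 9.88
tcp_pos: [484.6, -83.1, 110.0]
eef_rot: [-0.491, 0.871, 0.001, 0.0]
wrist_force: [0.3, 0.6, 1.1]
grip_width: 0.0
[266 237] [array([301., 418.]), array([301., 379.]), array([301., 366.])]
```

View pics/g6.png

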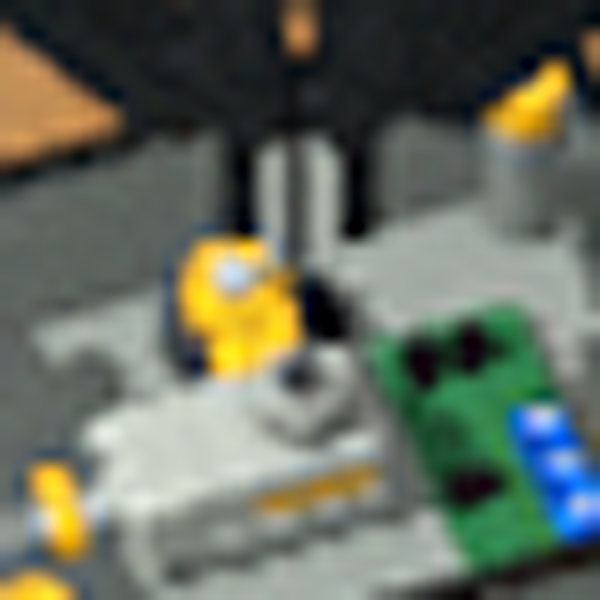

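The pin head sits in the fork, its top at crop (303,378); (301,379) is where a seated head should be. I'll press on it gently with the closed fingers to confirm.

```bash
python3 -m inch '[[0,0,-0.025,0,0,0,-1],[0,0,-0.034,0,0,0,-1],[0,0,-0.036,0,0,0,-1],[0,0,-0.038,0,0,0,-1],[0,0,-0.038,0,0,0,-1]]'
```

```text
time_s: 10.55
tcp_pos: [485.0, -83.2, 72.4]
eef_rot: [-0.491, 0.871, 0.001, 0.0]
wrist_force: [-1.2, -0.3, -0.2]
grip_width: 0.1
```

```bash
python3 -m inch '[[0,0,-0.0015,0,0,0,-1],[0,0,-0.003,0,0,0,-1],[0,0,-0.004,0,0,0,-1],[0,0,-0.005,0,0,0,-1],[0,0,-0.006,0,0,0,-1]]'
```

```text
time_s: 11.18
tcp_pos: [485.3, -83.2, 67.8]
eef_rot: [-0.491, 0.871, 0.0, 0.001]
wrist_force: [-6.3, 1.8, 22.8]
grip_width: 0.1
```

The closed fingertips met the head at tip height 45.8 mm with 23 N, so it is flush at 46. On to the cover.

```bash
python3 -m inch '[[0,0,0.03,0,0,0,-1],[0,0,0.08,0,0,-8,0.2],[0,0.04,0.085,0,0,-18,0.2],[0,0.09,0.085,0,0,-28,0.2],[0.003,0.14,0.085,0,0,-38,0.2],[0.004,0.18,0.085,0,0,-48,0.2],[0.004,0.203,0.075,0,0,-58,0.2],[0.004,0.203,0.06,0,0,-65,0.2],[0.004,0.203,0.045,0,0,-65,0.2],[0.004,0.203,0.045,0,0,-65,0.2]]'
python3 - <<'E'
from h import *
s=sense();print(s["tcp_pos"],s["eef_rot"]);im=[]
d=cam("scene");p=proj(d,[[489,120,39]])[0];o=p.round().astype(int)-[35,40]
cv2.imwrite("pics/g7.png",cv2.resize(d["pixels"][o[1]:o[1]+65,o[0]:o[0]+80,::-1],None,fx=9,fy=9,interpolation=cv2.INTER_CUBIC))
E
```

```text
time_s: 12.42
tcp_pos: [488.1, 119.5, 111.5]
eef_rot: [0.053, 0.999, -0.0, -0.001]
wrist_force: [0.9, -0.1, 0.2]
grip_width: 51.3
[488.06819334 119.47194579 111.53400181] [ 5.28524792e-02  9.98601961e-01 -2.63071199e-04 -8.18056693e-04]
```

View pics/g7.png

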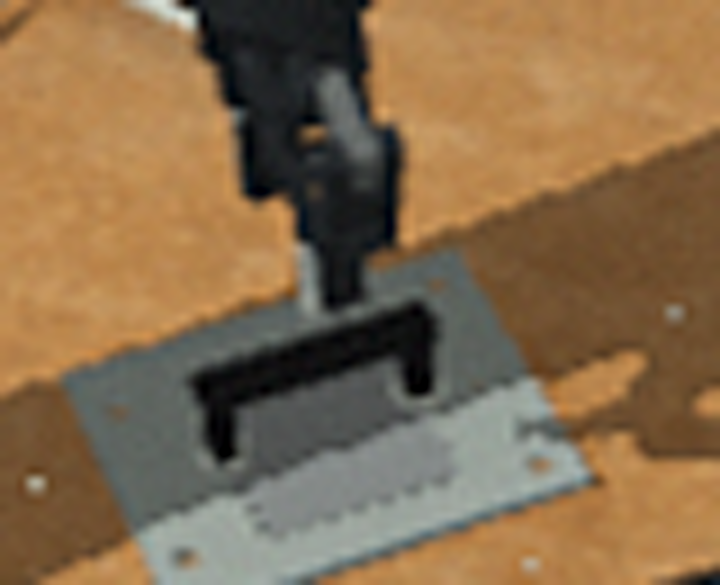

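```bash
python3 -m inch '[[0.001,0.0003,-0.03,0,0,0,0.2],[0.001,0.0003,-0.055,0,0,0,0.2],[0.001,0.0003,-0.066,0,0,0,0.2],[0.001,0.0003,-0.0695,0,0,0,0.2],[0.001,0.0003,-0.0695,0,0,0,0.2],[0.001,0.0003,-0.0695,0,0,0,-1],[0.001,0.0003,-0.0695,0,0,0,-1],[0.001,0.0003,-0.0695,0,0,0,-1],[0.001,0.0003,-0.0695,0,0,0,-1],[0.001,0.0003,-0.0695,0,0,0,-1]]'
```

```text
time_s: 13.72
tcp_pos: [490.3, 120.0, 43.5]
eef_rot: [0.053, 0.999, 0.0, 0.0]
wrist_force: [-1.6, 0.9, 6.7]
grip_width: 12.8
```

```bash
python3 -m inch '[[0,0,0.005,0,0,0,-1],[0,0,0.025,0,0,0,-1],[0,0,0.06,0,0,0,-1],[0,0,0.09,0,0,0,-1],[-0.001,-0.03,0.095,0,0,-1,-1],[-0.002,-0.075,0.095,0,0,-2,-1],[-0.003,-0.12,0.095,0,0,-3,-1],[-0.004,-0.16,0.095,0,0,-4,-1],[-0.0047,-0.19,0.095,0,0,-4.9,-1],[-0.0047,-0.2035,0.095,0,0,-4.9,-1],[-0.0047,-0.2035,0.095,0,0,-4.9,-1],[-0.0047,-0.2035,0.095,0,0,-4.9,-1]]'
python3 - <<'E'
from h import *
s=sense();print(s["wrist_force"],s["moment"],s["joint_pos"])
im=[]
for n in("scene","top"):
    d=cam(n);cv2.imwrite(f"pics/full8_{n}.png",d["pixels"][:,:,::-1])
    p=proj(d,[[484,-84,90]])[0].round().astype(int);o=p-[40,45];print(n,o)
    im.append(cv2.resize(d["pixels"][o[1]:o[1]+80,o[0]:o[0]+80,::-1],(480,480) if n=="scene" else (320,320),interpolation=cv2.INTER_CUBIC))
im[1]=cv2.copyMakeBorder(im[1],0,160,0,0,cv2.BORDER_CONSTANT);cv2.imwrite("pics/g8.png",np.hstack(im))
E
```

```text
time_s: 15.22
tcp_pos: [485.2, -82.5, 138.3]
eef_rot: [0.095, 0.995, 0.0, 0.0]
wrist_force: [-0.1, -0.2, -3.5]
grip_width: 12.9
[-0.1340121  -0.23589499 -3.52877467] [-0.00507083 -0.01231721  0.0296511 ] [-0.31911157  0.33546607 -0.50549868  0.72988104  0.00091643 -0.12845423]
scene [246 207]
top [272 189]
```

```bash
python3 -m inch '[[0.0004,-0.001,-0.015,0,0,0,-1],[0.0004,-0.001,-0.027,0,0,0,-1],[0.0004,-0.001,-0.0325,0,0,0,-1],[0.0004,-0.001,-0.0328,0,0,0,-1],[0.0004,-0.001,-0.0328,0,0,0,-1]]'
cat > m.py <<'E'
from h import *
np.set_printoptions(precision=1,suppress=True,linewidth=150)
s=sense();q=s["tcp_pos"];a=s["eef_rot"];th=2*np.arctan2(a[1],a[0])-np.pi;print("time",s["time_s"],"tcp",q,"yaw",np.degrees(th),"F",s["wrist_force"],"w",s["grip_width"],"eef",a)
zt=q[2]-43.5+5;R=np.array([[np.cos(th),-np.sin(th)],[np.sin(th),np.cos(th)]])
b=np.array([(-62,36),(-62,-36),(62,-47),(62,47)]);B=(b@R.T)+q[:2]+[-1.1,-.2]
for n in("scene","top"):
    d=cam(n);I=d["pixels"].astype(int);p=proj(d,np.c_[B,np.full(4,zt)])
    for x in p:
        i=x.round().astype(int);print(n,x,"patch origin",i-4)
        A=I[i[1]-4:i[1]+5,i[0]-4:i[0]+5]
        for r in range(9): print("   ",A[r].sum(1)//3," | R-B",A[r,:,0]-A[r,:,2])
E
python3 m.py
```

```text
time_s: 15.95
tcp_pos: [486.0, -83.5, 105.7]
eef_rot: [0.095, 0.995, 0.0, 0.0]
wrist_force: [-0.7, 0.3, -2.7]
grip_width: 12.8
time 15.95 tcp [486.  -83.5 105.7] yaw -10.896607001281536 F [-0.7  0.3 -2.7] w 12.770181896357803 eef [0.1 1.  0.  0. ]
scene [259.7 253.3] patch origin [256 249]
    [161 160 162 162 160 156 158 154 159]  | R-B [-5  0 -3 -2  0  0 -1 -3 -3]
    [161 165 164 164 164 161 160 159 159]  | R-B [-2 -2 -1 -4 -4  0 -1 -1  0]
    [163 162 160 167 168 162 160 158 159]  | R-B [ 0 -1 -1 -1 -2 -3 -1 -1  1]
    [167 165 144 131 151 160 158 159 160]  | R-B [-2 -6 -2 -1 -2 -3 -4 -2 -3]
    [165 156 116  83 102 138 161 161 160]  | R-B [-1 -2 -2 -1 -3 -3 -3 -3  0]
    [167 162 143 114 113 145 164 160 160]  | R-B [-4 -3  0  1  3 -5 -5 -2 -1]
    [161 166 162 155 152 161 162 162 160]  | R-B [-1 -1 -1 -2 -3 -2 -2  1 -1]
    [143 164 160 159 161 157 158 161 160]  | R-B [-2 -4 -2 -5 -3 -1  0 -2 -2]
    [128 166 162 157 157 162 162 160 160]  | R-B [-4 -2 -1 -6 -2 -3 -3 -2 -2]
scene [267.9 274.3] patch origin [264 270]
    [163 164 162 163 164 162 160 160 165]  | R-B [-2  1  0 -1 -4
[... 3895 characters left out ...]
 6 5 6 6 7]
top [301.1 214.6] patch origin [297 211]
    [81 77 76 76 73 65 49 36 50]  | R-B [44 25 14 13 15 14  9  3  3]
    [80 76 78 78 77 69 53 42 52]  | R-B [39 16  6  5  8  7  5  1  5]
    [81 77 78 79 79 72 61 50 55]  | R-B [38 12  5 11 19 18  7  1  4]
    [82 79 81 81 82 79 67 56 59]  | R-B [33 10  7 20 33 32 14  3  4]
    [86 88 84 82 82 80 70 61 62]  | R-B [26  8  5 16 29 28 14  3  5]
    [90 97 90 83 81 79 71 64 65]  | R-B [17  4  1  5 12 12  6  4  5]
    [ 95 104 100  88  82  79  73  66  63]  | R-B [12  1 -1  1  2  3  1  4  5]
    [100 109 108  97  87  78  73  66  61]  | R-B [ 9 -1 -2 -1 -1  0  2  4  4]
    [103 113 113 105  91  79  71  63  57]  | R-B [ 7  0 -2 -1 -1  0  2  5  4]
```

```bash
cat > m2.py <<'E'
from h import *
np.set_printoptions(precision=2,suppress=True,linewidth=150)
s=sense();q=s["tcp_pos"];a=s["eef_rot"];th=2*np.arctan2(a[1],a[0])-np.pi
print("time",s["time_s"],"tcp",q,"yaw",np.degrees(th),"F",s["wrist_force"],s["moment"],"w",s["grip_width"],"eef",a)
zt=q[2]-43.5+5;R=np.array([[np.cos(th),-np.sin(th)],[np.sin(th),np.cos(th)]])
b=np.array([(-62,36),(-62,-36),(62,47)]);B=(b@R.T)+q[:2]+[-1.1,-.2]
d=cam("scene");I=d["pixels"].astype(float).mean(2);p=proj(d,np.c_[B,np.full(3,zt)]);H=[]
for x in p:
    i=x.round().astype(int);m=np.median(I[i[1]-2:i[1]+3,i[0]-3:i[0]+4]);m=np.percentile(I[i[1]-2:i[1]+3,i[0]-3:i[0]+4],60)
    H.append(cen(m-I-8,x,2.4))
H=np.array(H);print((H-p).ravel())
t2,t,e=fit(b,ray(d,H,zt)[:,:2]);print("plate",np.degrees(t2),t,e.ravel())
E
python3 m2.py
```

```text
time 16.05 tcp [486.13 -83.6  105.97] yaw -10.89525172806755 F [ 0.29  0.15 -3.33] [-0.05  0.08  0.01] w 12.437652253065707 eef [0.09 1.   0.   0.  ]
[-0.35 -0.14 -0.56 -0.16 -0.07  0.2 ]
plate -11.511854291537174 [484.11 -83.46] [-0.18 -0.01  0.18  0.1   0.   -0.09]
```

```bash
python3 -m inch '[[0.0003,0.0004,-0.0004,0,0,0,-1],[0.0003,0.0004,-0.0004,0,0,0,-1],[0.0003,0.0004,-0.0004,0,0,0,-1],[0.0003,0.0004,-0.0004,0,0,0,-1]]'; python3 m2.py; python3 - <<'E'
# plate height check: front-left plate corner parallax + level, from bl hole in both views
from h import *
d=cam("top");I=d["pixels"].astype(float);RB=I[...,0]-I[...,2]
c=cen(np.clip(RB-8,0,None)[:, :],(301.4,214.3),2.2);print("top bl hole",c,ray(d,[c],64.5))
E
```

```text
time_s: 16.6
tcp_pos: [486.4, -83.2, 105.6]
eef_rot: [0.095, 0.995, 0.0, 0.001]
wrist_force: [-0.3, -1.2, -3.4]
grip_width: 12.8
time 16.6 tcp [486.42 -83.21 105.62] yaw -10.896466791383306 F [-0.34 -1.16 -3.44] [-0.02 -0.01  0.03] w 12.767199333596071 eef [0.09 1.   0.   0.  ]
[-0.43 -0.12 -0.55 -0.12 -0.13  0.22]
plate -11.47093465117578 [484.26 -83.08] [-0.22  0.09  0.23  0.04 -0.01 -0.13]
top bl hole [301.27731092 214.2605042 ] [[556.4605067  -50.05601284  64.5       ]]
```

```bash
python3 -c "
from cell import *
print(close_job(),sense()['tcp_pos'],sense()['wrist_force'])"
```

```text
the job is handed in; nothing more can be done
the job is handed in; nothing more can be done
```

I put the pin in the fork, then lifted the cover and handed the job in at about 17 s with the arm still holding it over the housing.

- **Pin:** It went through the fork and lever eye with less than 4 N on the wrist. After letting go I pressed on the head with the closed fingers. They stopped at about 45.8 mm at 23 N, where a flush head would be 46 mm. The picture taken before that press also showed the head in the seated place.
- **Cover:** It is held by the handle's centre, narrow hole pair at the treadle end. Its underside is at about 62 mm, roughly 10 mm above the rim. The wrist carries only the plate's weight (about 3.4 N) with almost no moment, so it is not touching the housing.

**Disagreements in the last checks:**
- **Cover position:** From the arm's pose the plate centre is at about (485.3, -83.4) mm and turned -10.9°. From the screw holes in the scene camera it is (484.3, -83.1) and -11.5°. The housing is at about (485.0, -83.3) and -10.95°, so I left the plate between the two readings, about 1 mm out at most.
- **Rear left hole:** The top camera put this hole about 2 mm off its thread. I trust that view less, because the boss below shows through the hole.
- **Rear right hole:** I could not measure this one, because a shadow edge crosses it.
- **Not seen by eye:** I had used all 12 pictures before the final hold, so I checked it only from pixel values and the arm's readings. I did not check afterwards that the other things on the bench had stayed put.

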